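# Shut a router-bit tube and hold it up level for inspection

### The job

The red-capped router-bit tube in the rack has been left open: press its cap fully shut while the tube stands in the rack, then draw the tube straight up out of the rack, turn it on its side and finish holding it in the gripper, about level and well clear, its middle about 20 cm or more above the bench, so that the cutter can be looked at through the clear wall. Finish while holding it still (do not put it down or let go), with the cap still shut, and leave the two other tubes in their places and the spanner and the wood offcut where they lie.

Things in the scene. Friction and masses are not known exactly. Their poses are not given: they have to be found in the camera images.
- rack: Fixed wooden rack, a block 66 x 260 x 45 mm (x, y, z) on the bench; origin at the centre of its underside, z up. Three square holes, 31 mm wide and 35 mm deep, in a row along its y axis at y = -85, 0 and +85 mm, one tube standing in each. Position and yaw vary, as does which tube stands in which hole.
- red_tube: The tube to handle: clear plastic, square, 28 x 28 mm outside, 100 mm tall (107 mm with the cap shut), 2.5 mm walls, about 0.12 kg with the router bit fixed inside. Origin at the centre of its underside, z along the tube towards the cap, x towards the side that has the hinge, y along the hinge line (the two y faces are plain and free to grip). In the rack its axes are parallel to the rack's, its underside is 10 mm above the bench and its lower 35 mm are in the hole.
- red_cap (a joint): Hinge of the red cap, rad: 0 = shut flat on the tube, 1.57 = standing straight up, more = leaning back beyond the hinge; stop at 2.0. Starts open (1.2 to 1.9). A light friction hinge (about 0.3 N at the tab): the cap stays where it is left, shut too, and has no latch.
- red_hinge (a point): Hinge axis of the red cap, at x = +16 mm, y = 0, z = 100 mm of the red tube.
- red_tab (a point): Thumb tab at the free edge of the red cap, 34 mm from the hinge axis. The cap is a red plate 28 mm wide (along the hinge), 7 mm thick; shut, it reaches from 1 mm to 31 mm from the hinge towards the tube's -x (the tab to 36 mm), its upper face 7 mm above the tube's rim.
- red_grip (a point): Point on the red tube's axis 80 mm above its underside (20 mm below the rim, 27 mm below the top of the shut cap), the height to grip it from above across its y faces; gripped much lower, the gripper's insides could press on the cap. The other tubes' nearest faces are 57 mm away from the neighbouring tube's faces.
- red_mid (a point): Middle of the red tube, on its axis 50 mm above its underside.
- yellow_tube: Same kind of tube with a yellow cap, shut; loose in the rack, to be left in place. Origin and axes as for the red tube.
- blue_tube: Same kind of tube with a blue cap, shut; loose in the rack, to be left in place. Origin and axes as for the red tube.
- spanner: Loose steel spanner about 130 mm long lying on the bench on the -x side of the rack; leave it.
- offcut: Loose light wood offcut 50 x 110 x 18 mm lying on the bench on the +x side of the rack; leave it.

How it is judged:
By the outcome, as a careful person would: the job done as asked, in the order asked, and still so for the second after the job is handed in, while the arm keeps its last pose, push and grip.
It also fails if it takes over 43 s, if anything falls off the work surface, if the arm or the gripper's body presses on something with over 40 N, if the wrist force passes 120 N, or if a joint passes its speed limit or range.

### The arm

A 6-joint arm with a two-finger parallel gripper is mounted at the origin on the work surface. World frame = base frame: x ahead of the robot, y to its left, z up, the work surface at z = 0. Lengths are in mm, angles in rad, forces in N, time in s.
With the tool pointing down it reaches from about 375 to 750 mm from the base axis. Payload 9 kg.
Tool frame: the origin (TCP) lies midway between the tips of the shut fingers; the grasp point (between the pads) lies 19 mm behind it; z points along the fingers, y is the line along which they close (so a half turn about z gives the same grasp; the last joint's range is limited). The gripper opens to 85 mm and grips with 20 to 120 N. Pads are 22 mm wide; open, the fingers measure 114 mm over their backs; the gripper's body (76 mm by 85 mm) begins 54 mm behind the grasp point. The pads swing forward as they close: fully open they stand 13 mm farther back than shut.
Start: joints at [-1.433, 0.104, 0.097, 1.564, 0, 1.353], TCP at [209.015, -562.449, 231.331] pointing down, gripper open.
Joint ranges: [-2.99, 2.99], [-0.84, 1.86], [-1.1, 1.16], [-1.84, 2.11], [-1.51, 1.56], [-3.14, 3.14]. Speed limits (rad/s): [2.22, 2.22, 2.57, 3.14, 3.14, 3.14].

### API

Orientations are given as [roll, pitch, yaw] about the fixed x, y, z axes, in that order (R = Rz(yaw) Ry(pitch) Rx(roll)).
In Python, from plant import manip gives the robot as it stands.
- The arm moves only by the tool step_arm, never from a script. Its arguments are lists of equal length, an entry for each row: "grip": the finger opening in m, from 0 to 0.0854; "xyz": the shift along the tool's x, y, z in m, a list of three; "angular": the turn, a rotation vector about the tool's x, y, z in rad, a list of three. A call has 1 to 5 rows; each row is the pose to reach, as a shift and turn from the pose commanded when the call began, along the tool's axes at that moment; what a row does not reach only later rows make up. A row lasts 1/8 s, in which the tool goes at most 62.5 mm and 10.7 degrees, less where a joint would pass 70% of its speed; a pose out of reach is approached as far as the arm can. A call with a gripper value outside its range is refused whole. The fingers move at their own pace and stop on an object; "newtons" is the grip in N (left out, the last holds). Time passes only in rows, so rows that repeat a pose let the fingers close. It gives the time, the measured TCP pose, the force, the opening and the grip force at its end, in the units of the state.
- manip.read_state(): the state, without advancing time (a new reading comes with each control period).
- manip.capture(name): name is "scene" or "top" or "wrist"; returns a dict with "color" (384x512x3 uint8, red, green, blue), "camera_matrix" (3x3 intrinsics, pixels), "origin" and "rotation" of the camera in the world. Camera axes: x right, y up, looking along -z (the intrinsics and any distortion apply to the point x, -y, -z); pixel columns grow to the right and rows downward; lengths in mm; the calibration is good to about 2 mm. A picture is of the moment at which its call begins. There is no depth.
- manip.job_done(): hands the job in; it is judged then, once.
The state is a dict: "time": time; "q": joint angles; "joint_vel": joint speeds; "tau": joint torques, N m; "ee_pos": TCP position; "tcp_rot": TCP orientation; "ft_force": force on the tool from outside, world axes, zero at the start; "ft_torque": the same for the moment, N m; "grip_width": finger opening in mm; "grasp_force": force on a finger pad.
Only numpy, scipy, OpenCV 4.12 (cv2) and the standard library are available. Lean on these libraries where they do the work, as an engineer would, in place of code of your own. Each camera call takes 0.05 s, during which the arm holds its last target. There are 200 camera calls.

## Working session

There is one attempt and no reset: what is moved stays moved. The work goes in short steps, Python scripts to look and compute and a tool call to move; the robot and the scene stay as the last step left them, time stands still between calls to the robot, and variables do not carry over. Pictures are saved under pics/ and viewed, at most 10 in all, crops included, and the job is handed in when it is done.

Besides the shell and the picture viewer there is one more tool, called after "Emit:" as name(argument=value, ...), one argument or row to a line, values as JSON. step_arm: Moves the arm, as the interface text tells. Its arguments: {"type":"object","properties":{"grip":{"type":"array"},"xyz":{"type":"array"},"angular":{"type":"array"},"newtons":{"type":"number"}},"required":["grip","xyz","angular"]}

```bash
mkdir -p pics
cat > h.py <<'E'
import numpy as np,cv2,json
from plant import manip
def cap(n,f):
    d=manip.capture(n); cv2.imwrite(f'pics/{f}.png',d['color'][:,:,::-1])
    np.savez(f'pics/{f}.npz',K=d['camera_matrix'],o=d['origin'],R=d['rotation'],c=d['color']); return d
def ray(f,u,v,z):
    d=np.load(f'pics/{f}.npz'); K=d['K']; r=d['R']@np.array([(u-K[0,2])/K[0,0],-(v-K[1,2])/K[1,1],-1])
    return d['o']+r*(z-d['o'][2])/r[2]
def proj(f,P):
    d=np.load(f'pics/{f}.npz'); p=(np.array(P)-d['o'])@d['R']; p=p*[1,-1,-1]; q=p@d['K'].T; return q[...,:2]/q[...,2:]
E
python3 - <<'E'
from h import *
for n in('top','scene'):
    d=cap(n,n+'0'); print({k:v for k,v in d.items() if k!='color'})
a=[cv2.imread(f'pics/{n}0.png') for n in('top','scene')]
cv2.imwrite('pics/both.png',cv2.resize(np.vstack(a),None,fx=.78,fy=.78))
print(manip.read_state())
E
```

```text
{'camera_matrix': array([[385.72818918,   0.        , 261.53917015],
       [  0.        , 385.72818918, 186.86740904],
       [  0.        ,   0.        ,   1.        ]]), 'origin': array([458.6379561 ,  44.93969149, 737.64020214]), 'rotation': array([ 0.16889016,  0.00943314, -1.58495003])}
{'camera_matrix': array([[371.09051308,   0.        , 255.521293  ],
       [  0.        , 371.09051308, 190.04945741],
       [  0.        ,   0.        ,   1.        ]]), 'origin': array([1022.02586557,  -89.69529934,  537.15173386]), 'rotation': array([ 0.8009282 , -0.01769041,  1.32598027])}
{'time': 0.1, 'q': array([-1.43269072e+00,  1.04655728e-01,  9.65523782e-02,  1.56389471e+00,
        2.83920122e-05,  1.35308680e+00]), 'joint_vel': array([ 1.32944889e-03, -1.49581408e-03,  1.37883850e-03,  8.68367572e-05,
       -7.39978845e-04,  2.08229987e-03]), 'tau': array([ 6.64896172e-03, -5.58201528e+01,  5.04725289e+01,  1.28394447e-02,
       -2.58907658e-04, -1.46311669e-05]), 'ee_pos': array([ 208.98324583, -562.11589778,  230.59356977]), 'tcp_rot': array([-3.14042542e+00, -2.87288432e-04,  3.55814953e-01]), 'ft_force': array([-0.1287068 ,  0.0718541 ,  0.15012499]), 'ft_torque': array([ 0.07887009,  0.00934952, -0.01821634]), 'grasp_force': 0.0, 'grip_width': 85.38535304274643}
```

View pics/top0.png

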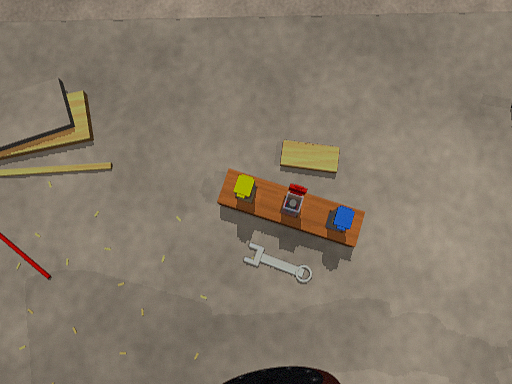

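View pics/scene0.png

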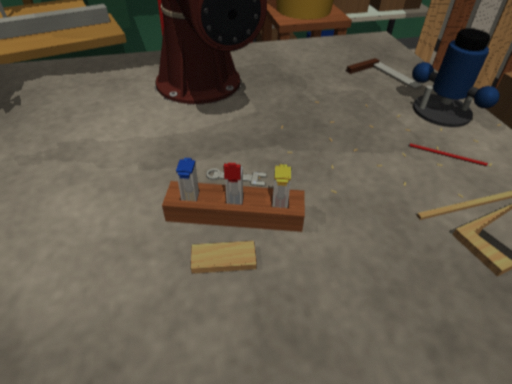

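The top view shows the rack with corners near (229,170), (364,211), (355,245), (219,205). The red tube is in the middle hole at (292,203) with its open cap at (298,188) on the +x side, yellow at (244,186) and blue at (344,217). The scene view shows the red cap standing up.

```bash
sed -i "s/^from plant/from scipy.spatial.transform import Rotation as Ro\nfrom plant/; s/R=d\['rotation'\]/R=Ro.from_euler('xyz',d['rotation']).as_matrix()/" h.py
python3 - <<'E'
from h import *
for n in('top','scene'):
    d=dict(np.load(f'pics/{n}0.npz'));
    if d['R'].ndim==1: d['R']=Ro.from_euler('xyz',d['R']).as_matrix(); np.savez(f'pics/{n}0.npz',**d)
# rack pose fit from red-brown mask in top image
c=np.load('pics/top0.npz')['c']; h=cv2.cvtColor(c,cv2.COLOR_RGB2HSV)
C=np.array([ray('top0',u,v,45)[:2] for u,v in[(229,170),(364,211),(355,245),(219,205)]])
print(C, C.mean(0))
e=(C[0]+C[3]-C[1]-C[2])/2; f=(C[0]+C[1]-C[2]-C[3])/2
print(np.linalg.norm(e),np.linalg.norm(f),'yaw from y',np.arctan2(-e[0],e[1]),'from x',np.arctan2(f[1],f[0]))
from scipy.optimize import least_squares
# refine with caps: yellow, blue
red=[]
for nm,lo,hi in(('y',24,34),('b',105,125),('r',0,5),('r2',174,180)):
    for im in('top0','scene0'):
        hh=cv2.cvtColor(np.load(f'pics/{im}.npz')['c'],cv2.COLOR_RGB2HSV)
        m=((hh[...,0]>=lo)&(hh[...,0]<=hi)&(hh[...,1]>200)&(hh[...,2]>90)).astype(np.uint8)
        n,l,s,ce=cv2.connectedComponentsWithStats(m)
        for i in range(1,n):
            if s[i,4]>40: print(nm,im,s[i],ce[i],ray(im,*ce[i],115).round(1))
E
```

```text
[[ 609.19804201  109.12130653]
 [ 529.91515518 -133.7773521 ]
 [ 469.73003295 -114.32126847]
 [ 544.76869266  127.22289029]] [538.4029807   -2.93860594]
254.21446804321081 65.07561929957795 yaw from y -0.30839136548160756 from x -0.2927323579678636
y top0 [233 174  21  25 350] [243.44857143 185.57428571] [567.5  78.9 115. ]
b top0 [334 206  20  24 342] [343.46783626 217.66374269] [512.4 -82.1 115. ]
b scene0 [178 159  16  16 158] [185.38607595 166.17721519] [515.9 -81.5 115. ]
r top0 [290 184  17   9  73] [297.90410959 187.76712329] [562.5 -10.1 115. ]
r top0 [  0 233  49  46 235] [ 23.9106383  255.81702128] [459.1 430.7 115. ]
r scene0 [225 164  15  15 200] [231.67 171.18] [546.8  -5.6 115. ]
```

```bash
cat >> h.py <<'E'
def go(p,rpy):
    s=manip.read_state(); R=Ro.from_euler('xyz',s['tcp_rot'])
    d=R.inv().apply(np.array(p)-s['ee_pos'])/1000; w=(R.inv()*Ro.from_euler('xyz',rpy)).as_rotvec()
    print('t',s['time'],'pos',s['ee_pos'].round(1),s['tcp_rot'].round(3),'q',s['q'].round(2),'F',s['ft_force'].round(1),'xyz',d.round(4),'ang',w.round(4))
PI=np.pi
E
python3 - <<'E'
from h import *
go([540,-2,230],[PI,0,2.82])
E
```

```text
t 0.1 pos [ 209.  -562.1  230.6] [-3.14  -0.     0.356] q [-1.43  0.1   0.1   1.56  0.    1.35] F [-0.1  0.1  0.2] xyz [ 0.5054 -0.4097  0.0012] ang [-2.0000e-04 -1.6000e-03 -2.4642e+00]
```

Emit:
step_arm(
  grip=[0, 0, 0, 0, 0],
  xyz=[
    [0.505, -0.41, 0],
    [0.505, -0.41, 0],
    [0.505, -0.41, 0],
    [0.505, -0.41, 0],
    [0.505, -0.41, 0],
  ],
  angular=[
    [0, 0, -2.464],
    [0, 0, -2.464],
    [0, 0, -2.464],
    [0, 0, -2.464],
    [0, 0, -2.464],
  ],
)

```text
time: 0.72
ee_pos: [368.4, -291.4, 231.0]
tcp_rot: [3.142, -0.0, 1.299]
ft_force: [0.9, -0.1, -0.7]
grip_width: 0.0
grasp_force: 0.0
```

Run:
```python
from h import *
go([540,-2,230],[PI,0,2.82])
```

```text
t 0.725 pos [ 368.4 -291.4  231. ] [ 3.142 -0.     1.299] q [-0.95 -0.3  -0.28  1.59  0.    0.89] F [ 0.9 -0.1 -0.7] xyz [0.3249 0.0876 0.0011] ang [ 1.000e-04  0.000e+00 -1.521e+00]
```

Emit:
step_arm(
  grip=[0, 0, 0, 0, 0],
  xyz=[
    [0.325, 0.087, 0],
    [0.325, 0.087, 0],
    [0.325, 0.087, 0],
    [0.325, 0.087, 0],
    [0.325, 0.087, 0],
  ],
  angular=[
    [0, 0, -1.52],
    [0, 0, -1.52],
    [0, 0, -1.52],
    [0, 0, -1.52],
    [0, 0, -1.52],
  ],
)

```text
time: 1.35
ee_pos: [528.9, -23.0, 231.1]
tcp_rot: [-3.142, 0.0, 2.237]
ft_force: [0.5, -1.4, -0.8]
grip_width: -0.0
grasp_force: 0.0
```

Run:
```python
from h import *
go([540,-2,230],[PI,0,2.82])
```

```text
t 1.35 pos [528.9 -23.  231.1] [-3.142  0.     2.237] q [-0.29 -0.11 -0.12  1.56 -0.    0.61] F [ 0.5 -1.4 -0.8] xyz [0.0097 0.0217 0.0011] ang [-1.000e-04  2.000e-04 -5.829e-01]
```

Emit:
step_arm(
  grip=[0, 0, 0, 0, 0],
  xyz=[
    [0.009, 0.021, 0],
    [0.009, 0.021, 0],
    [0.009, 0.021, 0],
    [0.009, 0.021, 0],
    [0.009, 0.021, 0],
  ],
  angular=[
    [0, 0, -0.583],
    [0, 0, -0.583],
    [0, 0, -0.583],
    [0, 0, -0.583],
    [0, 0, -0.583],
  ],
)

```text
time: 1.98
ee_pos: [539.2, -5.2, 231.1]
tcp_rot: [-3.141, -0.0, 2.81]
ft_force: [-0.6, -0.1, -0.2]
grip_width: 0.2
grasp_force: 0.0
```

Run:
```python
from h import *
cap('wrist','w1')
go([540,-2,230],[PI,0,2.82])
x,y,yaw=539,-2.5,-.315
R=Ro.from_euler('z',yaw)
P=R.apply([[a,b,45] for a in(-33,33) for b in(-130,130)]+[[-14,b,110] for b in(-14,14)]+[[14,b,110] for b in(-14,14)]+[[0,85,117],[0,-85,117]])+[x,y,0]
for im in('w1','top0'): print(proj(im,P).round(0).tolist())
```

```text
t 2.025 pos [539.2  -5.2 231.2] [-3.142 -0.     2.81 ] q [-0.25 -0.08 -0.09  1.56 -0.    0.08] F [-0.2 -0.  -0.3] xyz [0.0003 0.0033 0.0012] ang [-0.0001 -0.0002 -0.0097]
[[141.0, 141.0], [376.0, 137.0], [149.0, 197.0], [370.0, 194.0], [244.0, 170.0], [274.0, 169.0], [245.0, 198.0], [274.0, 198.0], [353.0, 185.0], [166.0, 188.0]]
[[356.0, 246.0], [217.0, 203.0], [365.0, 211.0], [228.0, 169.0], [299.0, 213.0], [283.0, 208.0], [304.0, 197.0], [288.0, 192.0], [244.0, 187.0], [344.0, 217.0]]
```

View pics/w1.png

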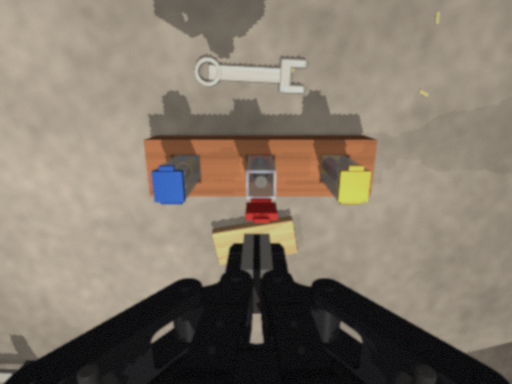

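The wrist view shows the rack level in the image, the red tube rim at about (261,184) and its cap leaning back at (262,210). The offcut lies below it, and yellow is at (355,185) and blue at (170,185). The fit puts the rack centre near (539,-1), yaw -0.315.

```bash
cat >> h.py <<'E'
C=np.array([539,-1,0]);RY=-.315;DN=[PI,0,PI+RY]
def rk(x,y,z): return C+Ro.from_euler('z',RY).apply([x,y,z])
E
python3 - <<'E'
from h import *
go(rk(60,0,230),DN);go(rk(60,0,128),DN)
E
```

```text
t 2.025 pos [539.2  -5.2 231.2] [-3.142 -0.     2.81 ] q [-0.25 -0.08 -0.09  1.56 -0.    0.08] F [-0.2 -0.  -0.3] xyz [-0.0584  0.0049  0.0012] ang [-0.0001 -0.0002 -0.0163]
t 2.025 pos [539.2  -5.2 231.2] [-3.142 -0.     2.81 ] q [-0.25 -0.08 -0.09  1.56 -0.    0.08] F [-0.2 -0.  -0.3] xyz [-0.0584  0.0049  0.1032] ang [-0.0001 -0.0002 -0.0163]
```

Emit:
step_arm(
  grip=[0, 0, 0, 0, 0],
  xyz=[
    [-0.058, 0.005, 0],
    [-0.058, 0.005, 0.04],
    [-0.058, 0.005, 0.08],
    [-0.058, 0.005, 0.103],
    [-0.058, 0.005, 0.103],
  ],
  angular=[
    [0, 0, -0.016],
    [0, 0, -0.016],
    [0, 0, -0.016],
    [0, 0, -0.016],
    [0, 0, -0.016],
  ],
)

```text
time: 2.65
ee_pos: [594.4, -18.9, 126.3]
tcp_rot: [-3.141, -0.004, 2.828]
ft_force: [-0.8, 0.7, 0.1]
grip_width: -0.1
grasp_force: 0.0
```

Run:
```python
from h import *
go(rk(6,0,128),DN);cap('wrist','w2')
```

```text
t 2.65 pos [594.4 -18.9 126.3] [-3.141 -0.004  2.828] q [-0.25  0.1  -0.1   1.38 -0.    0.06] F [-0.8  0.7  0.1] xyz [ 0.0522 -0.0001 -0.0016] ang [-0.0003 -0.0037  0.0011]
```

View pics/w2.png

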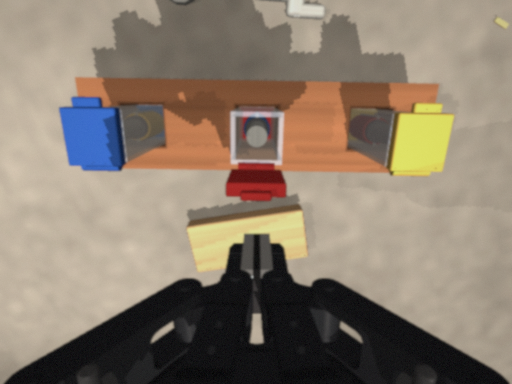

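The closed fingers are at about (257,240), lined up with the cap at (256,183) and the tube rim at (257,137). I'll push the cap over now.

Emit:
step_arm(
  grip=[0, 0, 0, 0, 0],
  xyz=[
    [0.012, 0, -0.001],
    [0.024, 0, -0.001],
    [0.034, 0, -0.001],
    [0.044, 0, -0.001],
    [0.052, 0, -0.001],
  ],
  angular=[
    [0, 0, 0],
    [0, 0, 0],
    [0, 0, 0],
    [0, 0, 0],
    [0, 0, 0],
  ],
)

```text
time: 3.32
ee_pos: [545.7, -2.9, 129.4]
tcp_rot: [-3.141, 0.0, 2.83]
ft_force: [0.5, -1.0, -0.1]
grip_width: -0.3
grasp_force: 0.2
```

Run:
```python
from h import *
go(rk(-3,0,119),DN);cap('wrist','w3')
```

```text
t 3.325 pos [545.7  -2.9 129.4] [-3.141  0.     2.83 ] q [-0.25 -0.06 -0.25  1.38 -0.    0.07] F [ 0.5 -1.  -0.1] xyz [ 0.01   -0.0002  0.0104] ang [-0.0001  0.0003  0.0032]
```

View pics/w3.png

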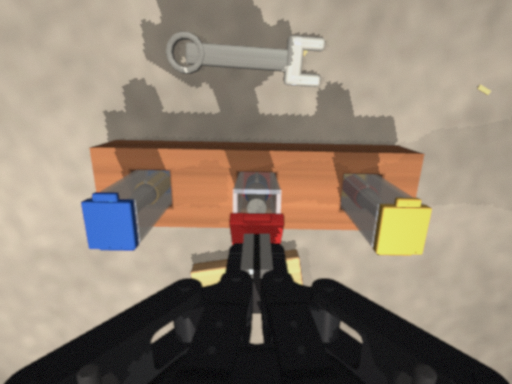

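The cap at (257,227) has tipped forward over the rim, in front of the fingers. Now down and forward.

Emit:
step_arm(
  grip=[0, 0, 0, 0, 0],
  xyz=[
    [0.004, 0, 0.003],
    [0.007, 0, 0.006],
    [0.01, 0, 0.009],
    [0.01, 0, 0.011],
    [0.01, 0, 0.0125],
  ],
  angular=[
    [0, 0, 0],
    [0, 0, 0],
    [0, 0, 0],
    [0, 0, 0],
    [0, 0, 0],
  ],
)

```text
time: 4.0
ee_pos: [538.2, -0.5, 118.2]
tcp_rot: [3.141, 0.004, 2.83]
ft_force: [1.7, -1.1, 13.7]
grip_width: -0.1
grasp_force: 6.4
```

Run:
```python
from h import *
go(rk(-3,0,116),DN)
```

```text
t 4.0 pos [ 5.382e+02 -5.000e-01  1.182e+02] [3.141 0.004 2.83 ] q [-0.24 -0.08 -0.29  1.35 -0.    0.07] F [ 1.7 -1.1 13.7] xyz [ 0.0021 -0.0003  0.0022] ang [0.0001 0.0035 0.0031]
```

Emit:
step_arm(
  grip=[0, 0, 0, 0, 0],
  xyz=[
    [0, 0, 0.0005],
    [0, 0, 0.0005],
    [0, 0, -0.01],
    [0, 0, -0.04],
    [-0.01, 0, -0.07],
  ],
  angular=[
    [0, 0, 0],
    [0, 0, 0],
    [0, 0, 0],
    [0, 0, 0],
    [0, 0, 0],
  ],
)

```text
time: 4.62
ee_pos: [545.8, -2.9, 187.5]
tcp_rot: [-3.141, -0.001, 2.83]
ft_force: [1.5, -0.2, 0.0]
grip_width: 0.0
grasp_force: 0.0
```

Run:
```python
from h import *
go(rk(0,0,195),DN);go(rk(0,0,71),DN);cap('scene','s4')
i=cv2.imread('pics/s4.png')[130:240,140:330]; cv2.imwrite('pics/s4c.png',cv2.resize(i,None,fx=4,fy=4,interpolation=2))
```

```text
t 4.625 pos [545.8  -2.9 187.5] [-3.141e+00 -1.000e-03  2.830e+00] q [-0.24 -0.06 -0.15  1.48 -0.    0.07] F [ 1.5 -0.2  0. ] xyz [ 0.0071 -0.0003 -0.0074] ang [-0.0001 -0.0011  0.0034]
t 4.625 pos [545.8  -2.9 187.5] [-3.141e+00 -1.000e-03  2.830e+00] q [-0.24 -0.06 -0.15  1.48 -0.    0.07] F [ 1.5 -0.2  0. ] xyz [ 0.0069 -0.0003  0.1166] ang [-0.0001 -0.0011  0.0034]
```

View pics/s4c.png

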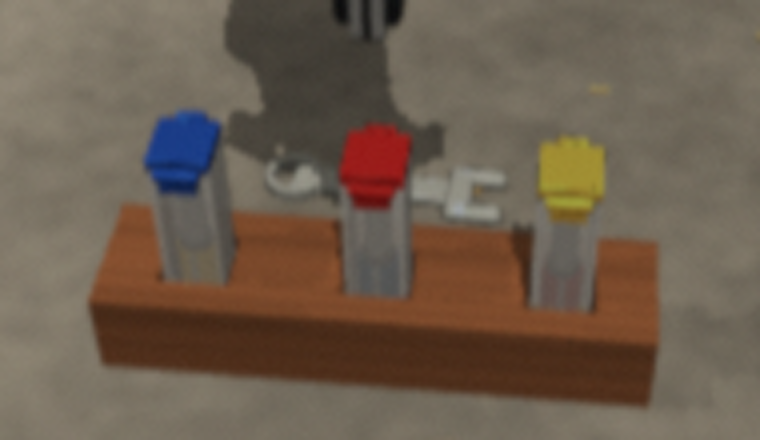

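The red cap now lies flat like the other two, at (375,155) in the crop. Next I open the fingers and descend for the grip.

Emit:
step_arm(
  grip=[0.07, 0.07, 0.07, 0.07, 0.07],
  xyz=[
    [0.007, 0, 0],
    [0.007, 0, 0],
    [0.007, 0, 0],
    [0.007, 0, 0],
    [0.007, 0, 0],
  ],
  angular=[
    [0, 0, 0.003],
    [0, 0, 0.003],
    [0, 0, 0.003],
    [0, 0, 0.003],
    [0, 0, 0.003],
  ],
  newtons=40,
)

```text
time: 5.3
ee_pos: [539.6, -1.0, 186.5]
tcp_rot: [-3.141, -0.0, 2.827]
ft_force: [0.2, 0.1, 0.1]
grip_width: 70.2
grasp_force: 0.0
```

Run:
```python
from h import *
go(rk(0,0,71),DN);print(manip.read_state()['grip_width']);cap('wrist','w5')
```

```text
t 5.3 pos [539.6  -1.  186.5] [-3.141 -0.     2.827] q [-0.24 -0.08 -0.17  1.48 -0.    0.07] F [0.2 0.1 0.1] xyz [ 0.0005 -0.0002  0.1155] ang [-0.0001 -0.0003  0.0002]
70.19695477713506
```

View pics/w5.png

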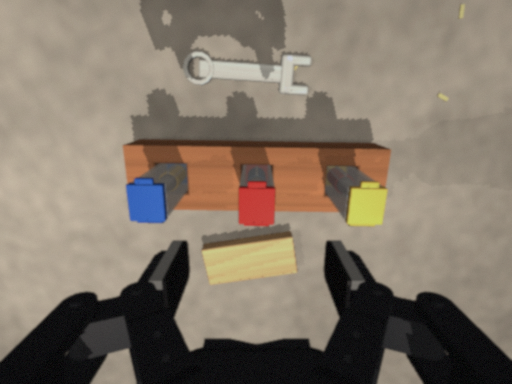

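The shut red cap at (256,204) is centred between the fingers at (172,265) and (343,265). The neighbouring tubes are clear of them. Descend.

Emit:
step_arm(
  grip=[0.07, 0.07, 0.07, 0.07, 0.07],
  xyz=[
    [0, 0, 0.03],
    [0, 0, 0.06],
    [0, 0, 0.085],
    [0, 0, 0.105],
    [0, 0, 0.115],
  ],
  angular=[
    [0, 0, 0],
    [0, 0, 0],
    [0, 0, 0],
    [0, 0, 0],
    [0, 0, 0],
  ],
)

```text
time: 5.98
ee_pos: [539.3, -0.9, 70.7]
tcp_rot: [-3.141, -0.001, 2.827]
ft_force: [-0.7, 0.8, -0.1]
grip_width: 70.3
grasp_force: 0.0
```

Emit:
step_arm(
  grip=[0.045, 0.035, 0.02, 0.02, 0.02],
  xyz=[
    [0, 0, 0],
    [0, 0, 0],
    [0, 0, 0],
    [0, 0, 0],
    [0, 0, 0],
  ],
  angular=[
    [0, 0, 0],
    [0, 0, 0],
    [0, 0, 0],
    [0, 0, 0],
    [0, 0, 0],
  ],
  newtons=40,
)

```text
time: 6.6
ee_pos: [540.5, -1.2, 72.9]
tcp_rot: [-3.142, 0.002, 2.827]
ft_force: [0.6, -0.2, 7.0]
grip_width: 27.5
grasp_force: 40.0
```

Emit:
step_arm(
  grip=[0.02, 0.02, 0.02, 0.02, 0.02],
  xyz=[
    [0, 0, -0.008],
    [0, 0, -0.018],
    [0, 0, -0.028],
    [0, 0, -0.038],
    [0, 0, -0.05],
  ],
  angular=[
    [0, 0, 0],
    [0, 0, 0],
    [0, 0, 0],
    [0, 0, 0],
    [0, 0, 0],
  ],
)

```text
time: 7.22
ee_pos: [539.6, -0.9, 122.5]
tcp_rot: [-3.142, -0.0, 2.827]
ft_force: [0.3, 0.1, -2.1]
grip_width: 27.5
grasp_force: 39.3
```

Emit:
step_arm(
  grip=[0.02, 0.02, 0.02, 0.02, 0.02],
  xyz=[
    [0, 0, -0.02],
    [0, 0, -0.05],
    [0, 0, -0.09],
    [0, 0, -0.13],
    [0, 0, -0.18],
  ],
  angular=[
    [0, 0, 0],
    [0, 0, 0],
    [0, 0, 0],
    [0, 0, 0],
    [0, 0, 0],
  ],
)

```text
time: 7.85
ee_pos: [539.2, -0.9, 303.7]
tcp_rot: [-3.141, -0.0, 2.827]
ft_force: [1.4, -0.2, -0.8]
grip_width: 27.6
grasp_force: 39.3
```

Run:
```python
from h import *
s=manip.read_state(); print(s['grip_width'],s['grasp_force'])
go([600,-20,380],DN)
R=Ro.from_euler('xyz',s['tcp_rot']).as_matrix(); print(R.round(2))
# tool horizontal, pointing radially along q1 azimuth
```

```text
27.568782293407416 39.30608108639717
t 7.85 pos [539.2  -0.9 303.7] [-3.141 -0.     2.827] q [-0.24 -0.05  0.07  1.69 -0.    0.07] F [ 1.4 -0.2 -0.8] xyz [-0.0637  0.0006 -0.0763] ang [-0.0001 -0.0002  0.0002]
[[-0.95  0.31 -0.  ]
 [ 0.31  0.95 -0.  ]
 [ 0.   -0.   -1.  ]]
```

Emit:
step_arm(
  grip=[0.02, 0.02, 0.02, 0.02, 0.02],
  xyz=[
    [-0.012, 0, -0.008],
    [-0.024, 0, -0.016],
    [-0.036, 0, -0.024],
    [-0.048, 0, -0.032],
    [-0.06, 0, -0.04],
  ],
  angular=[
    [0, -0.15, 0],
    [0, -0.3, 0],
    [0, -0.45, 0],
    [0, -0.6, 0],
    [0, -0.75, 0],
  ],
  newtons=50,
)

```text
time: 8.48
ee_pos: [596.8, -19.5, 344.2]
tcp_rot: [3.141, 0.757, 2.827]
ft_force: [-0.6, 0.8, -1.2]
grip_width: 27.6
grasp_force: 51.1
```

Run:
```python
from h import *
s=manip.read_state(); print(s['grip_width'],s['grasp_force'],Ro.from_euler('xyz',s['tcp_rot']).as_matrix().round(3))
R0=Ro.from_euler('xyz',DN)*Ro.from_rotvec([0,-PI/2,0])
go(rk(130,0,390),R0.as_euler('xyz'))
```

```text
27.581384433437165 51.08916459954344 [[-0.691  0.309  0.653]
 [ 0.225  0.951 -0.212]
 [-0.686  0.    -0.727]]
t 8.475 pos [596.8 -19.5 344.2] [3.141 0.757 2.827] q [-0.22 -0.83 -0.65  0.99 -0.07  0.07] F [-0.6  0.8 -1.2] xyz [-0.0818 -0.0003  0.0143] ang [ 4.000e-04 -8.142e-01  0.000e+00]<sys>:0: UserWarning: Gimbal lock detected. Setting third angle to zero since it is not possible to uniquely determine all angles.
```

```bash
python3 - 2>/dev/null <<'E'
from h import *
for k,(a,x,z) in enumerate([(0.757,150,345),(0.9,180,350),(1.1,210,360),(1.3,230,370),(1.45,250,380),(1.57,260,380)]):
    go(rk(x,0,z),(Ro.from_euler('xyz',DN)*Ro.from_rotvec([0,-a,0])).as_euler('xyz'))
E
```

```text
t 8.475 pos [596.8 -19.5 344.2] [3.141 0.757 2.827] q [-0.22 -0.83 -0.65  0.99 -0.07  0.07] F [-0.6  0.8 -1.2] xyz [-0.0655 -0.0004  0.0607] ang [ 0.0003 -0.0004  0.0001]
t 8.475 pos [596.8 -19.5 344.2] [3.141 0.757 2.827] q [-0.22 -0.83 -0.65  0.99 -0.07  0.07] F [-0.6  0.8 -1.2] xyz [-0.0907 -0.0004  0.0777] ang [ 3.000e-04 -1.434e-01  1.000e-04]
t 8.475 pos [596.8 -19.5 344.2] [3.141 0.757 2.827] q [-0.22 -0.83 -0.65  0.99 -0.07  0.07] F [-0.6  0.8 -1.2] xyz [-0.1194 -0.0004  0.091 ] ang [ 4.000e-04 -3.434e-01  1.000e-04]
t 8.475 pos [596.8 -19.5 344.2] [3.141 0.757 2.827] q [-0.22 -0.83 -0.65  0.99 -0.07  0.07] F [-0.6  0.8 -1.2] xyz [-0.1408 -0.0004  0.0975] ang [ 4.000e-04 -5.434e-01  1.000e-04]
t 8.475 pos [596.8 -19.5 344.2] [3.141 0.757 2.827] q [-0.22 -0.83 -0.65  0.99 -0.07  0.07] F [-0.6  0.8 -1.2] xyz [-0.1622 -0.0004  0.1039] ang [ 4.000e-04 -6.934e-01  0.000e+00]
t 8.475 pos [596.8 -19.5 344.2] [3.141 0.757 2.827] q [-0.22 -0.83 -0.65  0.99 -0.07  0.07] F [-0.6  0.8 -1.2] xyz [-0.1695 -0.0004  0.1108] ang [ 4.000e-04 -8.134e-01  0.000e+00]
```

Emit:
step_arm(
  grip=[0.02, 0.02, 0.02, 0.02, 0.02],
  xyz=[
    [-0.03, 0, 0.03],
    [-0.065, 0, 0.06],
    [-0.09, 0, 0.078],
    [-0.105, 0, 0.085],
    [-0.12, 0, 0.091],
  ],
  angular=[
    [0, 0, 0],
    [0, 0, 0],
    [0, -0.1, 0],
    [0, -0.2, 0],
    [0, -0.34, 0],
  ],
)

```text
time: 9.1
ee_pos: [739.8, -66.3, 359.4]
tcp_rot: [3.142, 1.095, 2.826]
ft_force: [0.4, -0.2, -2.2]
grip_width: 27.5
grasp_force: 51.1
```

```bash
python3 - 2>/dev/null <<'E'
from h import *
print(manip.read_state()['grip_width'])
for k,(a,x,z) in enumerate([(1.3,240,370),(1.57,280,380)]):
    go(rk(x,0,z),(Ro.from_euler('xyz',DN)*Ro.from_rotvec([0,-a,0])).as_euler('xyz'))
E
```

```text
27.52067722605456
t 9.1 pos [739.8 -66.3 359.4] [3.142 1.095 2.826] q [-0.24 -0.67 -0.75  0.4  -0.07  0.04] F [ 0.4 -0.2 -2.2] xyz [-0.0226 -0.0001  0.0207] ang [-1.000e-04 -2.051e-01 -1.000e-04]
t 9.1 pos [739.8 -66.3 359.4] [3.142 1.095 2.826] q [-0.24 -0.67 -0.75  0.4  -0.07  0.04] F [ 0.4 -0.2 -2.2] xyz [-0.0498 -0.0001  0.0517] ang [-1.000e-04 -4.751e-01 -0.000e+00]
```

Emit:
step_arm(
  grip=[0.02, 0.02, 0.02, 0.02, 0.02],
  xyz=[
    [-0.012, 0, 0.011],
    [-0.022, 0, 0.021],
    [-0.032, 0, 0.032],
    [-0.042, 0, 0.043],
    [-0.05, 0, 0.052],
  ],
  angular=[
    [0, -0.1, 0],
    [0, -0.2, 0],
    [0, -0.3, 0],
    [0, -0.4, 0],
    [0, -0.475, 0],
  ],
)

```text
time: 9.72
ee_pos: [805.2, -87.4, 377.5]
tcp_rot: [-3.103, 1.567, 2.866]
ft_force: [1.3, 0.1, -0.9]
grip_width: 27.0
grasp_force: 51.2
```

Emit:
step_arm(
  grip=[0.02, 0.02, 0.02, 0.02, 0.02],
  xyz=[
    [0, 0, 0],
    [0, 0, 0],
    [0, 0, 0],
    [0, 0, 0],
    [0, 0, 0],
  ],
  angular=[
    [0, 0, 0],
    [0, 0, 0],
    [0, 0, 0],
    [0, 0, 0],
    [0, 0, 0],
  ],
)

```text
time: 10.35
ee_pos: [805.0, -87.3, 378.1]
tcp_rot: [3.141, 1.566, 2.826]
ft_force: [-0.1, 0.5, -1.4]
grip_width: 27.0
grasp_force: 51.1
```

```bash
python3 - 2>/dev/null <<'E'
from h import *
s=manip.read_state();print(s['grip_width'],s['grasp_force'],abs(s['joint_vel']).max(),Ro.from_euler('xyz',s['tcp_rot']).as_matrix()[:,2].round(3))
go(s['ee_pos'],s['tcp_rot'])
a=cap('scene','s6')['color'];b=cap('top','t6')['color'];w=cap('wrist','w6')['color']
cv2.imwrite('pics/f.png',cv2.resize(np.vstack([np.hstack([a,w]),np.hstack([b,b*0])])[:,:,::-1],(800,600),interpolation=cv2.INTER_AREA))
E
```

```text
26.968456340396482 51.13312843604945 0.007756722193594683 [ 0.951 -0.309 -0.005]
t 10.35 pos [805.  -87.3 378.1] [3.141 1.566 2.826] q [-0.24 -0.44 -0.94 -0.49 -0.07  0.  ] F [-0.1  0.5 -1.4] xyz [0. 0. 0.] ang [0. 0. 0.]
```

View pics/f.png

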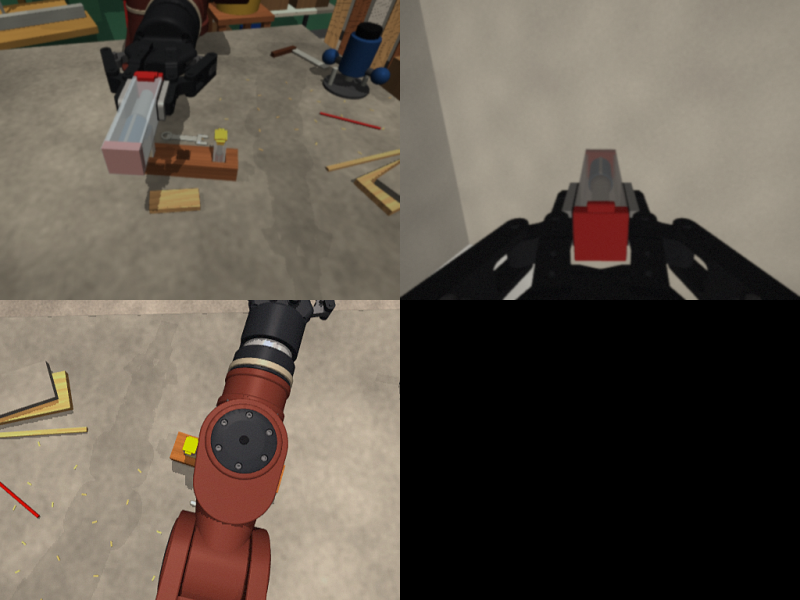

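```bash
python3 - 2>/dev/null <<'E'
from h import *
s=manip.read_state();R=Ro.from_euler('xyz',s['tcp_rot']).as_matrix()
P=[s['ee_pos']+R@[x,y,z] for z in(59,-41,-48) for x,y in((-14,-14),(-14,14),(14,14),(14,-14))]
print((proj('s6',P)*[.78125,.78125]).round(0).tolist())
print((proj('w6',P)*[.78125,.78125]+[400,0]).round(0).tolist())
E
```

```text
[[102.0, 145.0], [140.0, 147.0], [145.0, 173.0], [110.0, 170.0], [134.0, 74.0], [162.0, 76.0], [164.0, 100.0], [138.0, 98.0], [136.0, 71.0], [164.0, 72.0], [165.0, 96.0], [139.0, 94.0]]
[[586.0, 177.0], [615.0, 177.0], [616.0, 149.0], [585.0, 149.0], [575.0, 253.0], [626.0, 253.0], [628.0, 208.0], [573.0, 208.0], [573.0, 263.0], [628.0, 263.0], [630.0, 216.0], [571.0, 216.0]]
```

The views show the tube level, matching the predicted outline at (102–145, 145–173) in the scene panel. The cap is flush and shut at (600,235) in the wrist panel.

```bash
python3 -c "
from plant import manip
print(manip.job_done())"
```

```text
the job is handed in; nothing more can be done
None
```

I pressed the red cap shut, drew the tube out of the rack and handed the job in at about 10.5 s, with the tube held still and level, its middle about 38 cm above the bench; in the last views the cap was still shut, but the arm partly hid the rack, so I did not fully re-check the other tubes, spanner and offcut.

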